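# Fit the second cell and close the radio's battery cover

### The arm

A 6-joint arm with a two-finger parallel gripper is mounted at the origin on the work surface. World frame = base frame: x ahead of the robot, y to its left, z up, the work surface at z = 0. Lengths are in m, angles in degrees, forces in N, time in s.
With the tool pointing down it reaches from about 0.4 to 0.825 m from the base axis. Payload 7 kg.
Tool frame: the origin (TCP) lies midway between the tips of the shut fingers; the grasp point (between the pads) lies 19 mm behind it; z points along the fingers, y is the line along which they close (so a half turn about z gives the same grasp; the last joint's range is limited). The gripper opens to 88 mm and grips with 3 to 60 N. Pads are 19 mm wide; open, the fingers measure 130 mm over their backs; the gripper's body (78 mm by 193 mm) begins 47 mm behind the grasp point.
Start: joints at [79.761, 20.546, 0.682, 0, -70.136, -16.507], TCP at [0.304, 0.603, 0.227] pointing down, gripper open.
Joint ranges: [-176.03, 176.03], [-82.01, 121.73], [-58.28, 71.71], [-173.87, 95.51], [-174.79, -0.11], [-173.66, 173.66]. Speed limits (degrees/s): [136.94, 136.94, 172.46, 180, 180, 180].

### API

Orientations are given as [roll, pitch, yaw] about the fixed x, y, z axes, in that order (R = Rz(yaw) Ry(pitch) Rx(roll)).
In Python, from plant import ctrl gives the robot as it stands.
- The arm moves only by the tool step_arm, never from a script. Its argument "rows" is a list of rows, each a list of 3 entries, a list of its own where there are three numbers: the closure, from 0 (fully open) to 1 (shut), then the shift along the world's x, y, z in mm, then the turn, a rotation vector about the world's x, y, z in rad. A call has exactly 5 rows; each row is the pose to reach, as a shift and turn from the pose commanded when the call began; what a row does not reach only later rows make up. A row lasts 1/12 s, in which the tool goes at most 41.7 mm and 7.16 degrees, less where a joint would pass 70% of its speed; a pose out of reach is approached as far as the arm can. A call with a gripper value outside its range is refused whole. The fingers move at their own pace and stop on an object; the grip force is fixed at half the most. Time passes only in rows, so rows that repeat a pose let the fingers close, or fill a call up. It gives the time, the measured TCP pose, the force, the opening and the grip force at its end, in the units of the state.
- ctrl.get_obs(): the state, without advancing time (a new reading comes with each control period).
- ctrl.snapshot(name): name is "side" or "top"; returns the picture (400x640x3 uint8, red, green, blue); there is no depth.
- ctrl.camera_model(name): a dict with "intrinsics" (3x3 intrinsics, pixels), "R" (3x3) and "t" (3): a world point X has camera coordinates R X + t. Camera axes: x right, y down, z forward; pixel columns grow to the right and rows downward; lengths in m; the calibration is good to about 2 mm. A picture is of the moment at which its call begins. camera_model takes no time and is no camera call.
- ctrl.close_job(): hands the job in; it is judged then, once.
The state is a dict: "clock": time; "joint_pos": joint angles; "qvel": joint speeds; "tau": joint torques, N m; "tool_pos": TCP position; "orientation": TCP orientation; "force": force on the tool from outside, world axes, zero at the start; "moment": the same for the moment, N m; "opening": finger opening in m; "gripper_force": force on a finger pad.
Only numpy, scipy, OpenCV 4.12 (cv2) and the standard library are available. Lean on these libraries where they do the work, as an engineer would, in place of code of your own. Each camera call takes 0.05 s, during which the arm holds its last target. There are 200 camera calls.

### The job

The radio lies on its front with its battery cover off and only one of its two cells in. Lay the loose thick cell in the empty half of the bay, nub the same way as the cell already fitted, then put the cover back: hook its tongues under the ledge at a tilt and swing it down until it sits flush and the catch has clicked over it. Leave everything else on the shelf where it stands.

Things in the scene. Friction and masses are not known exactly. Their poses are not given: they have to be found in the camera images.
- radio: Table radio lying on its front, fixed, grey back up, wood sides: 146 (x) x 222 (y) x 68 mm high. Origin: centre of its underside on the shelf. +x points to its side with two knobs (13 mm proud). The cover's opening in the back spans x -45.5 to 45.5, y -62 to 62 mm. An aerial rod lies along y at x = 66 mm; its pivot block reaches z 76 mm. The part of the bay at y above 0 holds a cell.
- seat (a point): Where the cover's origin lies when fully home: centre of the radio's opening, 61 mm above the shelf, 7 mm below the back; axes as the radio's. Shoulders at this height carry the cover along both y sides (from 16 mm on the -x side of centre onward) and the +x side. The middle 40 mm of the +x side is cut back to x = 63 mm for the catch and the cover's lip.
- ledge (a point): Middle of the lower edge of the overhanging ledge at the -x side of the radio's opening: x -45.5, y 0, z 65 mm of the radio, axes as the radio's. The ledge is 3 mm thick, its top level with the back. Below it a pocket runs 11.5 mm farther to -x, from z 56 to 65 mm; the cover's tongues go in there.
- bay (a point): Where the centre of the loose cell lies when fitted: x 0, y -27, z 46 mm of the radio, axes as its. Bay floor at z 33 mm; bay 76 mm wide in x, so 25 mm finger room each side; ribs 8 mm high and 8 mm long by each end of the cell cradle it. The slot is 56 mm long in y, from a coil spring on the -y wall to the flat end of the fitted cell. Both nubs point to the radio's +y.
- catch (a joint): Spring catch at the +x side of the opening: black ribbed slider 28 mm wide, top 5 mm above the back. Value in m: 0 shut, up to 0.0065 pushed back along the radio's +x. Its sloping nose hangs 3 mm over the cover's lip; the cover coming down pushes it back (about 3 N of spring, 5 to 8 N down on the cover's +x end), then it springs back to 0 over the lip.
- cover: Grey battery cover, 80 g, lying outside up. Origin: centre of the plate's underside; z out of its outside; when fitted its axes agree with the radio's. Plate 88 (x) x 118 (y) x 7 mm. At -x two tongues to x -53 mm, 22 wide at y +-35, 3 thick, level with the underside; at +x a lip to x 49.5, 30 wide, 3.5 thick, same level. Grip bar on the outside: x 10 to 22, 60 mm long in y, top at z 21 mm.
- tongues (a point): Point of the cover midway between the tips of its two tongues (x -53, y 0, z 1.5 mm of the cover).
- cell: The loose thick dry cell, 26 mm across and 50 mm long, 66 g, lying on the shelf among small things; it can roll. Origin: its centre (13 mm above the shelf). Its x axis runs along it to the nub end, which is the end with the bare metal band.
- nub (a point): Tip of the loose cell's nub, 25 mm along its x axis from its centre; the nub is 9.6 mm across and 2 mm high.
- pig: Ceramic pig money box, about 105 (x) x 68 x 87 mm high, loose; leave alone. Origin: centre of its underside.
- photo_cube: Brushed steel photo cube, 72 mm, loose; leave alone. Origin: centre of its underside.
- tester: Black plastic battery tester, 100 (x) x 58 x 29 mm high, loose; leave alone. Origin: centre of its underside.
- dome: Glass paperweight dome, 66 mm across and 38 mm high, loose; leave alone. Origin: centre of its underside.
- pencil_cell: A thin pencil cell standing on end, 14.5 mm across and 50 mm high, loose and easily knocked over; leave alone. Origin: centre of its underside.
- candlestick: Brass candlestick with a stub of white candle, foot 72 mm across, 191 mm high in all, loose; leave alone. Origin: centre of its underside.
- dish: Small terracotta dish, 90 mm across and 28 mm high, loose; leave alone. Origin: centre of its underside.
Things that resemble listed ones, but are neither listed nor needed, are in the scene too. Several things look just like the cover: the one meant starts farthest from the robot's base. Leave any orange look-alike of the cell alone.

How it is judged (in metres and radians):
On the way, in this order (a step that is already met when the one before it is completed fails the run):
1. the loose cell lies in the empty half of the bay, nub towards the radio's +y (x of cell in the frame of bay between -0.003 and 0.003 m and y of cell in the frame of bay between -0.005 and 0.005 m and z of cell in the frame of bay between -0.0025 and 0.0025 m and angle between the x axis of cell and the y axis of radio, either way round below 0.1 rad and y of nub in the frame of bay above 0.015 m), for 0.2 s.
2. the cover is held at a tilt (over 4 degrees) with its tongues at least 2 mm in under the ledge (x of tongues in the frame of ledge between -0.011 and -0.002 m and z of tongues in the frame of ledge between -0.016 and -0.001 m and angle between cover's own z axis and vertical above 0.07 rad and y of cover in the frame of seat between -0.006 and 0.006 m).
3. the cover is down flush and the catch has sprung shut over it (x of cover in the frame of seat between -0.003 and 0.003 m and y of cover in the frame of seat between -0.0045 and 0.0045 m and z of cover in the frame of seat between -0.0015 and 0.0015 m and angle between the z axis of cover and the z axis of radio, either way round below 0.025 rad and x of tongues in the frame of ledge below -0.0035 m and value of joint catch below 0.001 m), for 0.2 s.
At the end, for the whole second after the job is handed in: Cell in the bay within 3 mm across, 5 mm along, 2.5 mm in height, nub to the radio's +y; cover home within 3 mm in x, 4.5 mm in y, 1.5 mm in height, level to 1.4 degrees, tongues 3.5 mm or more under the ledge; catch within 1 mm of shut; cover and cell at rest (all of step 1 and all of step 3 and linear speed of each of cover, cell below 0.02 m/s); the robot touches nothing.
It fails at once if something else on the shelf (pig, photo cube, tester, paperweight, pencil cell, dish, candlestick) is pushed more than 15 mm or tipped over (distance of any of pig, photo_cube, tester, dome, pencil_cell, dish, candlestick from where it was at the start of the episode above 0.015 m or angle between any of pig, photo_cube, tester, dome, pencil_cell, dish, candlestick's own z axis and vertical above 0.3 rad).
It also fails if it takes over 72 s, if anything falls off the work surface, if the arm or the gripper's body presses on something with over 40 N, if the wrist force passes 120 N, or if a joint passes its speed limit or range.

## Working session

There is one attempt and no reset: what is moved stays moved. The work goes in short steps, Python scripts to look and compute and a tool call to move; the robot and the scene stay as the last step left them, time stands still between calls to the robot, and variables do not carry over. Pictures are saved under pics/ and viewed, at most 10 in all, crops included, and the job is handed in when it is done.

Besides the shell and the picture viewer there is one more tool, called after "Emit:" in YAML: its name, and indented under it one key for each argument. step_arm: Moves the arm, as the interface text tells. Its arguments: {"type":"object","properties":{"rows":{"type":"array"}},"required":["rows"]}

```bash
mkdir -p pics; ls; python3 - <<'E'
from plant import ctrl
import cv2,numpy as np
for n in ("side","top"):
    im=ctrl.snapshot(n); cv2.imwrite(f"pics/{n}0.png",im[:,:,::-1])
    c=ctrl.camera_model(n); print(n,np.round(c["intrinsics"],1).tolist(),np.round(c["R"],3).tolist(),np.round(-np.array(c["R"]).T@c["t"],3))
print(ctrl.get_obs())
E
```

```text
pics
side [[364.7, 0.0, 315.2], [0.0, 364.7, 196.6], [0.0, 0.0, 1.0]] [[0.96, -0.279, 0.008], [-0.165, -0.591, -0.79], [0.225, 0.757, -0.614]] [ 0.341 -0.69   0.622]
top [[481.2, 0.0, 320.8], [0.0, 481.2, 204.2], [0.0, 0.0, 1.0]] [[0.013, -1.0, -0.003], [-0.993, -0.013, -0.114], [0.113, 0.005, -0.994]] [0.403 0.007 1.219]
{'clock': 0.1, 'joint_pos': array([ 7.97626275e+01,  2.05884828e+01,  6.39353270e-01, -1.71373783e-02,
       -7.01365823e+01, -1.65071204e+01]), 'qvel': array([-0.09091111, -0.08012991,  0.09031759,  0.16389962, -0.05876336,
       -0.00090531]), 'tau': array([-1.00160381e-03, -5.84161270e+01,  2.93750703e+01,  7.01549783e+00,
        1.01423910e-02, -4.85860551e-05]), 'tool_pos': array([0.30358689, 0.60238631, 0.22570778]), 'orientation': array([ 1.79913243e+02, -8.90880373e-03, -2.67503211e+01]), 'force': array([ 0.15700128, -0.6432416 ,  0.14268033]), 'moment': array([0.03567424, 0.02412378, 0.00656375]), 'gripper_force': 0.0, 'opening': 0.08761394001707665}
```

View pics/top0.png

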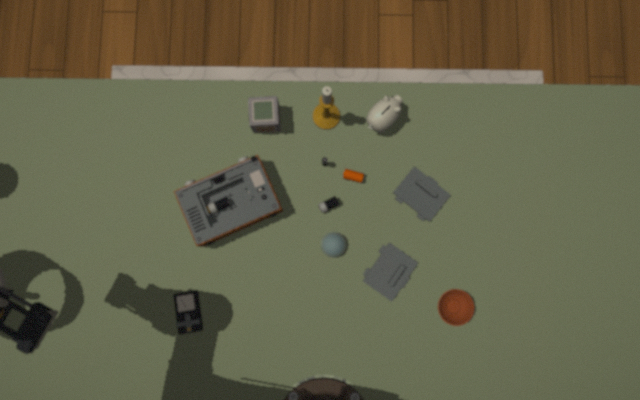

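View pics/side0.png

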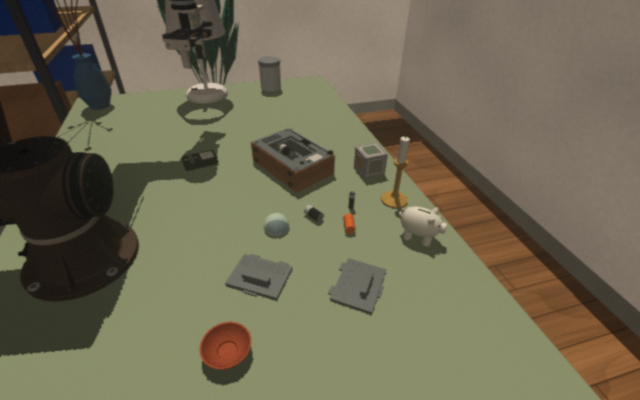

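The top view shows the radio at about (229,202), the loose cell at (329,204) and an orange decoy at (354,176). The cover farther from the base is at (421,194); the other look-alike is at (391,271). Next I'll view enlarged crops.

```bash
python3 - <<'E'
import cv2,numpy as np
t=cv2.imread("pics/top0.png");s=cv2.imread("pics/side0.png")
g=lambda im:np.uint8(255*(im/255.)**0.6)
def crop(im,x,y,w,h,k):
    return cv2.resize(g(im[y:y+h,x:x+w]),None,fx=k,fy=k,interpolation=cv2.INTER_CUBIC)
cv2.imwrite("pics/radio_c.png",crop(t,168,148,120,100,6))
a=crop(t,310,150,50,70,5); b=crop(t,388,160,70,70,5)
a2=crop(s,295,185,70,50,5)
b2=crop(s,325,255,68,58,5)
c=np.zeros((600,800,3),np.uint8)
c[:350,:250]=a;c[:350,250:600]=b;c[350:600,:350]=a2;c[310:600,400:740]=np.where(1,b2,0)
cv2.imwrite("pics/parts_c.png",c)
E
```

```text
(no output)
```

View pics/radio_c.png

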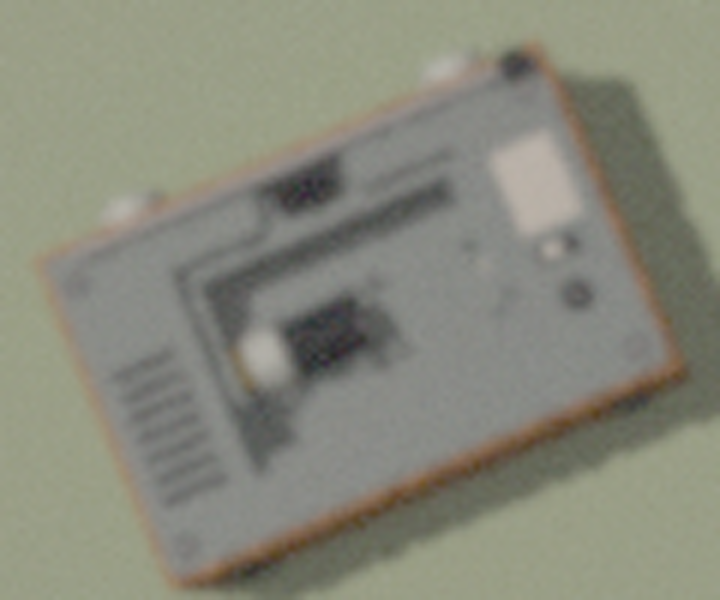

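View pics/parts_c.png

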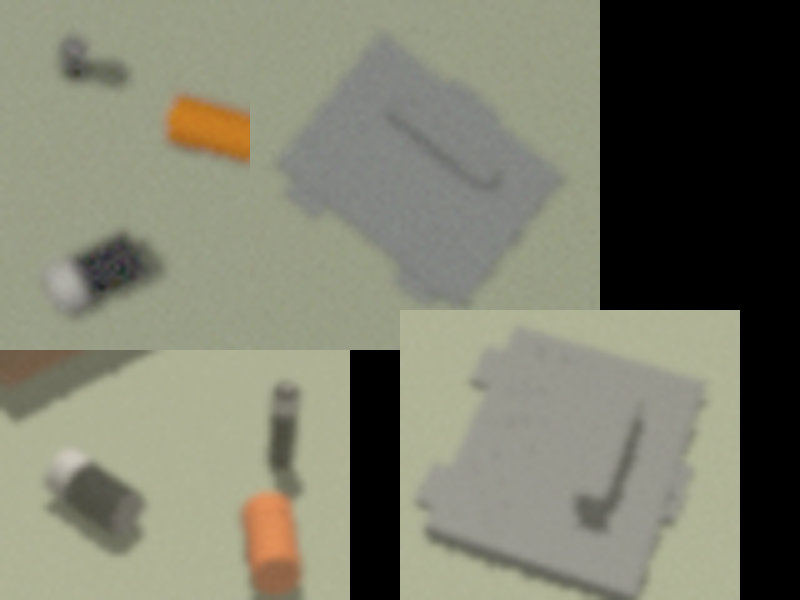

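The radio's knobs sit on its upper edge in the picture, so its +x points up and slightly left, giving a yaw of about 23°. The fitted cell is on the left with its white nub to the left, and the loose cell's nub also points left. The cover's tongues point lower left (yaw about -38°). Now for the measurements.

```bash
cat > h.py <<'E'
import cv2,numpy as np
from plant import ctrl
def cam(n):
    c=ctrl.camera_model(n); return np.array(c["intrinsics"]),np.array(c["R"]),np.array(c["t"])
def ray(n,uv,z):
    K,R,t=cam(n); uv=np.atleast_2d(np.float64(uv))
    d=np.c_[uv,np.ones(len(uv))]@np.linalg.inv(K).T@R
    o=-R.T@t
    return o+d*((z-o[2])/d[:,2])[:,None]
def proj(n,X):
    K,R,t=cam(n); c=(np.atleast_2d(X)@R.T+t)@K.T; return c[:,:2]/c[:,2:]
def avg(n,k): return np.mean([ctrl.snapshot(n).astype(np.float32) for _ in range(k)],0)
E
python3 - <<'E'
from h import *
t=avg("top",5); s=avg("side",3); np.save("t.npy",t); np.save("s.npy",s)
def chroma(im):
    im=cv2.GaussianBlur(im,(0,0),0.6); S=im.sum(2); return (2*im[:,:,1]-im[:,:,0]-im[:,:,2])/S, (im[:,:,0]-im[:,:,2])/S, S
g,rb,S=chroma(t)
for n,(u,v) in dict(shelf=(300,220),grey=(255,205),wood=(245,232),shadow=(285,190),cover=(410,195),celld=(333,203),cellw=(324,207),cshadow=(341,204)).items(): print(n,g[v,u].round(3),rb[v,u].round(3),S[v,u].round(0))
up=lambda m:cv2.resize(m,None,fx=4,fy=4,interpolation=cv2.INTER_CUBIC)
v=np.hstack([np.clip((g[150:250,160:460])*255/0.12,0,255)]).astype(np.uint8)
r=np.clip((rb[150:250,160:460])*255/0.35,0,255).astype(np.uint8)
cv2.imwrite("pics/ch.png",cv2.resize(np.vstack([v,r]),None,fx=2.6,fy=2.6,interpolation=cv2.INTER_CUBIC))
E
```

```text
shelf 0.104 0.068 315.0
grey 0.02 0.005 271.0
wood 0.1 0.068 163.0
shadow 0.098 0.066 204.0
cover 0.026 0.005 255.0
celld -0.039 -0.022 70.0
cellw 0.02 0.028 368.0
cshadow 0.101 0.065 189.0
```

View pics/ch.png

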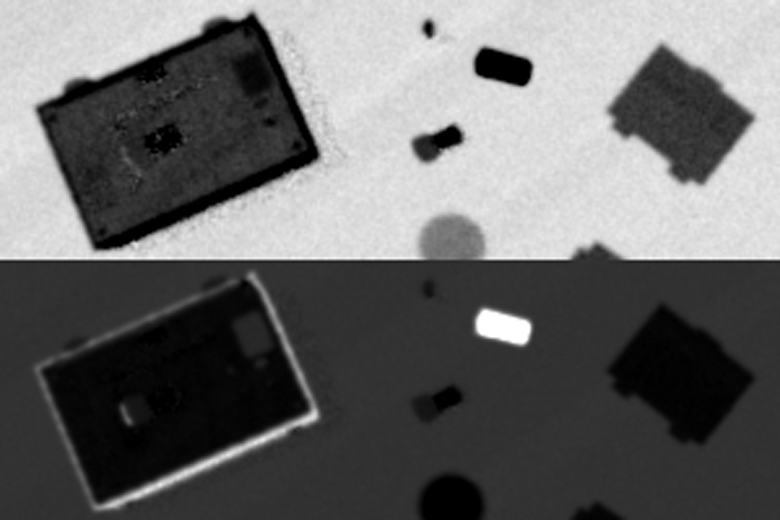

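The chroma masks separate all the parts cleanly. In the top panel (2.6x) the radio outline spans (40,105) to (318,155), the cell is at (438,142) and the cover at (682,115).

```bash
cat > meas.py <<'E'
from h import *
def chroma(im):
    im=cv2.GaussianBlur(im,(0,0),0.6); S=im.sum(2); return (2*im[:,:,1]-im[:,:,0]-im[:,:,2])/S, (im[:,:,0]-im[:,:,2])/S, S
def comp(f,thr,uv,k=8):
    # upsample for subpixel contour; f<thr blob holding uv
    F=cv2.resize(f.astype(np.float32),None,fx=k,fy=k,interpolation=cv2.INTER_LINEAR)
    m=(F<thr).astype(np.uint8); _,L=cv2.connectedComponents(m)
    u=int((uv[0]+.5)*k); v=int((uv[1]+.5)*k)
    b=(L==L[v,u]).astype(np.uint8); assert m[v,u]
    c=max(cv2.findContours(b,cv2.RETR_EXTERNAL,cv2.CHAIN_APPROX_NONE)[0],key=len)[:,0]
    return (c+.5)/k-.5
def infr(P,c,yaw):
    a=np.radians(yaw); d=P[:,:2]-c; return np.c_[d@[np.cos(a),np.sin(a)],d@[-np.sin(a),np.cos(a)]]
def rect(P):
    (c,wh,a)=cv2.minAreaRect((P[:,:2]*1000).astype(np.float32)); return np.array(c)/1000,wh,a
E
python3 - <<'E'
from meas import *
t=np.load("t.npy"); g,rb,S=chroma(t)
def edges(P,c,yaw,hx,hy):
    for it in range(6):
        q=infr(P,c,yaw); r=[]
        sl=[]
        for ax,sg,h,ho in((0,1,hx,hy),(0,-1,hx,hy),(1,1,hy,hx),(1,-1,hy,hx)):
            o=1-ax; k=(abs(q[:,o])<.85*ho)&(q[:,ax]*sg>0.7*h)
            # robust line
            p=np.polyfit(q[k,o],q[k,ax],1)
            for _ in range(5):
                e=q[k,ax]-np.polyval(p,q[k,o]); kk=abs(e)<max(.0012,np.median(abs(e))); p=np.polyfit(q[k,o][kk],q[k,ax][kk],1)
            r.append(p[1]); sl.append(p[0] if ax else -p[0])
        dc=np.array([(r[0]+r[1])/2,(r[2]+r[3])/2]); a=np.radians(yaw)
        c=c+np.array([[np.cos(a),-np.sin(a)],[np.sin(a),np.cos(a)]])@dc; yaw+=np.degrees(np.mean(sl))
    return c,yaw,np.round(1000*np.array(r),1),np.round(np.degrees(sl),2)
c0=ray("top",(229,202),.068)[0,:2]
P=ray("top",comp(rb,.035,(255,205)),.068)
print("radio grey",edges(P,c0,23,.073,.111))
P=ray("top",comp(g,.062,(255,205)),.068)
print("radio outer",edges(P,c0,23,.073,.111))
P=ray("top",comp(g,.063,(410,195)),.005)
print("cover",edges(P,rect(P)[0],-38,.044,.059),rect(P))
P=ray("top",comp(g,.062,(333,203)),.013); print("cell",rect(P))
W=comp(rb,.01,(333,203)); Q=ray("top",W,.013); print("celldark",rect(Q))
# second method side
s=np.load("s.npy"); gs,rs,_=chroma(s)
for n,uv in dict(shelf=(320,250),dark=(315,213),white=(309,210),sh=(318,220)).items(): print(n,gs[uv[1],uv[0]],rs[uv[1],uv[0]])
E
```

```text
radio grey (array([0.54243151, 0.23849167]), np.float64(24.85525714107349), array([  65.8,  -65.8,  104.4, -104.4]), array([ 0.06, -0.12, -0.22,  0.28]))
radio outer (array([0.54022426, 0.23573374]), np.float64(24.802282018018374), array([  77.5,  -77.5,  113.2, -113.2]), array([ 0.01, -0.14,  0.06,  0.07]))
cover (array([ 0.57221958, -0.24300368]), np.float64(-38.28213362771433), array([ 43.9, -43.9,  58.6, -58.6]), array([-0.05, -0.02, -0.06,  0.13])) (array([ 0.5705979 , -0.24185001]), (118.43004608154297, 101.4693603515625), 51.5792236328125)
cell (array([ 0.54055664, -0.00638242]), (27.302576065063477, 50.585723876953125), 25.338134765625)
celldark (array([ 0.5450351 , -0.01428857]), (16.530075073242188, 25.23240852355957), 24.302627563476562)
shelf 0.10384576 0.08217823
dark 0.06859586 0.07302565
white 0.036406286 0.05699862
sh 0.04020182 0.06855129
```

Measured so far, with sizes that match the ones given:

| Item | Position (m) | Yaw |
|---|---|---|
| Radio | (0.543, 0.239) | 24.8° |
| Cell | (0.5406, -0.0064) | nub at 115.3° |
| Cover | (0.5722, -0.2430) | -38.3° |

I'm moving above the cell.

Emit:
step_arm:
  rows:
    - [0.43,[14.8,-38,0],[0,0,-0.041]]
    - [0.43,[29.6,-76,0],[0,0,-0.083]]
    - [0.43,[44.4,-114,0],[0,0,-0.124]]
    - [0.43,[59.2,-152,0],[0,0,-0.165]]
    - [0.43,[74,-190,0],[0,0,-0.207]]

```text
clock: 0.92
tool_pos: [0.378, 0.411, 0.2267]
orientation: [-180.0, 0.0, -38.7]
force: [0.9, -0.2, -0.5]
opening: 0.06
gripper_force: 0.0
```

Emit:
step_arm:
  rows:
    - [0.43,[14.8,-38,0],[0,0,-0.041]]
    - [0.43,[29.6,-76,0],[0,0,-0.083]]
    - [0.43,[44.4,-114,0],[0,0,-0.124]]
    - [0.43,[59.2,-152,0],[0,0,-0.165]]
    - [0.43,[74,-190,0],[0,0,-0.207]]

```text
clock: 1.33
tool_pos: [0.4521, 0.2209, 0.2271]
orientation: [-179.9, 0.0, -50.6]
force: [1.0, 0.3, 0.5]
opening: 0.0501
gripper_force: 0.0
```

Emit:
step_arm:
  rows:
    - [0.43,[14.8,-38,-10],[0,0,-0.041]]
    - [0.43,[29.6,-76,-20],[0,0,-0.083]]
    - [0.43,[44.4,-114,-30],[0,0,-0.124]]
    - [0.43,[59.2,-152,-40],[0,0,-0.165]]
    - [0.43,[74,-190,-40],[0,0,-0.207]]

```text
clock: 1.75
tool_pos: [0.525, 0.031, 0.1851]
orientation: [179.9, 0.0, -62.4]
force: [-0.4, -0.4, -0.1]
opening: 0.0498
gripper_force: 0.0
```

Emit:
step_arm:
  rows:
    - [0.43,[10,-25,0],[0,0,-0.042]]
    - [0.43,[14.6,-39.4,-15],[0,0,-0.042]]
    - [0.43,[14.6,-39.4,-50],[0,0,-0.042]]
    - [0.43,[14.6,-39.4,-85],[0,0,-0.042]]
    - [0.43,[14.6,-39.4,-120],[0,0,-0.042]]

```text
clock: 2.17
tool_pos: [0.5407, -0.0069, 0.0659]
orientation: [-179.9, -0.0, -64.8]
force: [0.5, 0.1, -1.4]
opening: 0.0501
gripper_force: 0.0
```

Emit:
step_arm:
  rows:
    - [0.43,[0,0,-20],[0,0,0]]
    - [0.43,[0,0,-40],[0,0,0]]
    - [0.43,[0,0,-55],[0,0,0]]
    - [0.43,[0,0,-63],[0,0,0]]
    - [0.43,[0,0,-63],[0,0,0]]

```text
clock: 2.58
tool_pos: [0.5392, -0.0066, 0.002]
orientation: [179.8, 0.0, -64.7]
force: [-1.1, -0.2, 0.2]
opening: 0.0497
gripper_force: 0.0
```

Emit:
step_arm:
  rows:
    - [0.9,[0,0,0],[0,0,0]]
    - [0.9,[0,0,0],[0,0,0]]
    - [0.9,[0,0,0],[0,0,0]]
    - [0.9,[0,0,0],[0,0,0]]
    - [0.9,[0,0,0],[0,0,0]]

```text
clock: 3.0
tool_pos: [0.5408, -0.0061, 0.0045]
orientation: [-179.9, -0.0, -64.7]
force: [0.5, 0.5, 3.6]
opening: 0.0253
gripper_force: 29.8
```

Emit:
step_arm:
  rows:
    - [0.9,[0,0,30],[0,0,0]]
    - [0.9,[0,0,60],[0,0,0]]
    - [0.9,[0,0,90],[0,0,0]]
    - [0.9,[0,0,115],[0,0,0]]
    - [0.9,[0,0,130],[0,0,0]]

```text
clock: 3.42
tool_pos: [0.5414, -0.0061, 0.1371]
orientation: [-179.8, -0.1, -64.7]
force: [-0.1, 0.6, -0.4]
opening: 0.0254
gripper_force: 29.8
```

Emit:
step_arm:
  rows:
    - [0.9,[2,35,0],[0,0,0]]
    - [0.9,[4,70,0],[0,0,0]]
    - [0.9,[7,105,0],[0,0,0]]
    - [0.9,[9,140,0],[0,0,-0.005]]
    - [0.9,[11,175,0],[0,0,-0.009]]

```text
clock: 3.83
tool_pos: [0.551, 0.1703, 0.1341]
orientation: [-180.0, 0.0, -65.3]
force: [2.2, -0.3, -1.2]
opening: 0.0254
gripper_force: 29.8
```

Emit:
step_arm:
  rows:
    - [0.9,[1.5,25,0],[0,0,0]]
    - [0.9,[2.6,45.8,0],[0,0,0]]
    - [0.9,[2.6,45.8,0],[0,0,0]]
    - [0.9,[2.6,45.8,0],[0,0,0]]
    - [0.9,[2.6,45.8,0],[0,0,0]]

```text
clock: 4.25
tool_pos: [0.5534, 0.2141, 0.1335]
orientation: [180.0, -0.0, -65.2]
force: [-0.2, -1.8, -0.4]
opening: 0.0252
gripper_force: 29.8
```

```bash
python3 - <<'E'
from meas import *
o=ctrl.get_obs(); print(o["tool_pos"],o["orientation"],o["force"])
t=ctrl.snapshot("top"); s=ctrl.snapshot("side")
g=lambda im:np.uint8(255*(im/255.)**0.6)[:,:,::-1]
a=cv2.resize(g(t[130:250,165:305]),None,fx=4,fy=4,interpolation=cv2.INTER_CUBIC)[:300*2,:]
b=cv2.resize(g(s[100:200,240:345]),None,fx=2.3,fy=2.3,interpolation=cv2.INTER_CUBIC)
c=np.zeros((480,800,3),np.uint8); c[:480,:560]=a; c[:b.shape[0],560:560+240]=b[:,:240]
cv2.imwrite("pics/hold.png",c)
E
```

```text
[0.55343625 0.21412163 0.13348858] [ 1.79968630e+02 -1.51354561e-04 -6.52379705e+01] [-0.20919837 -1.75117275 -0.41372211]
```

View pics/hold.png

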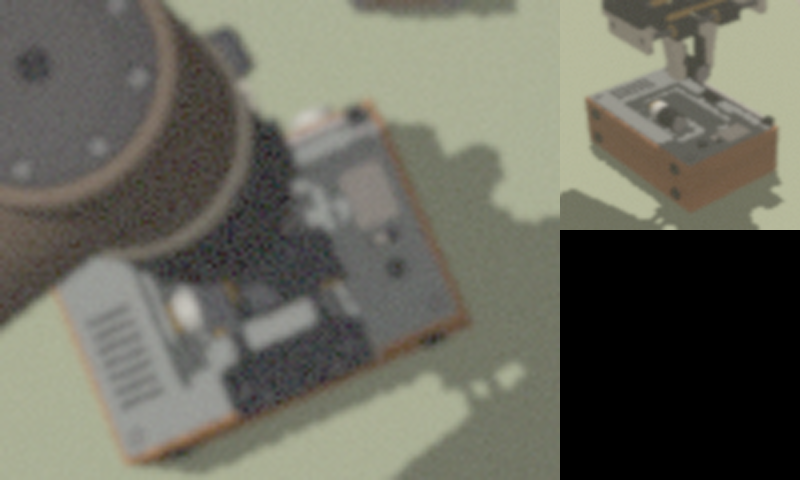

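Wrist and fingers are over the radio's empty half at about (300,300), and the nub end of the fitted cell shows at (185,305). I'm lowering with force checks.

Emit:
step_arm:
  rows:
    - [0.9,[0.5,0.3,-25],[0,0,0]]
    - [0.9,[0.5,0.3,-45],[0,0,0]]
    - [0.9,[0.5,0.3,-60],[0,0,0]]
    - [0.9,[0.5,0.3,-70],[0,0,0]]
    - [0.9,[0.5,0.3,-74],[0,0,0]]

```text
clock: 4.77
tool_pos: [0.5537, 0.2135, 0.0582]
orientation: [179.9, -0.0, -65.3]
force: [0.0, -0.6, -0.0]
opening: 0.0254
gripper_force: 29.8
```

Emit:
step_arm:
  rows:
    - [0.9,[0,0,-3],[0,0,0]]
    - [0.9,[0,0,-6],[0,0,0]]
    - [0.9,[0,0,-9],[0,0,0]]
    - [0.9,[0,0,-12],[0,0,0]]
    - [0.9,[0,0,-12],[0,0,0]]

```text
clock: 5.18
tool_pos: [0.5543, 0.2148, 0.0475]
orientation: [-180.0, 0.0, -65.2]
force: [-0.7, 0.7, -0.9]
opening: 0.0251
gripper_force: 29.8
```

Emit:
step_arm:
  rows:
    - [0.9,[0,0,-2],[0,0,0]]
    - [0.9,[0,0,-4],[0,0,0]]
    - [0.9,[0,0,-6],[0,0,0]]
    - [0.9,[0,0,-8],[0,0,0]]
    - [0.9,[0,0,-8],[0,0,0]]

```text
clock: 5.6
tool_pos: [0.5541, 0.2147, 0.0391]
orientation: [180.0, -0.0, -65.2]
force: [0.3, 0.9, -1.0]
opening: 0.0254
gripper_force: 29.8
```

Emit:
step_arm:
  rows:
    - [0.9,[0,0,-1],[0,0,0]]
    - [0.9,[0,0,-2],[0,0,0]]
    - [0.9,[0,0,-2.5],[0,0,0]]
    - [0.9,[0,0,-2.5],[0,0,0]]
    - [0.9,[0,0,-2.5],[0,0,0]]

```text
clock: 6.02
tool_pos: [0.5545, 0.2149, 0.0375]
orientation: [-180.0, 0.0, -65.2]
force: [-1.4, -1.1, 4.2]
opening: 0.0254
gripper_force: 29.8
```

Emit:
step_arm:
  rows:
    - [0.65,[0,0,0],[0,0,0]]
    - [0.65,[0,0,0],[0,0,0]]
    - [0.65,[0,0,0],[0,0,0]]
    - [0.65,[0,0,0],[0,0,0]]
    - [0.65,[0,0,0],[0,0,0]]

```text
clock: 6.43
tool_pos: [0.5543, 0.2148, 0.0369]
orientation: [180.0, -0.0, -65.3]
force: [-0.2, 0.9, -0.4]
opening: 0.0308
gripper_force: 0.0
```

Emit:
step_arm:
  rows:
    - [0.65,[0,0,6],[0,0,0]]
    - [0.65,[0,0,20],[0,0,0]]
    - [0.65,[0,0,50],[0,0,0]]
    - [0.65,[0,0,85],[0,0,0]]
    - [0.65,[0,0,125],[0,0,0]]

```text
clock: 6.85
tool_pos: [0.5534, 0.2141, 0.1625]
orientation: [179.8, -0.0, -65.3]
force: [0.9, -0.1, -0.0]
opening: 0.0301
gripper_force: 0.0
```

Emit:
step_arm:
  rows:
    - [0.6,[2,-40,3],[0,0,-0.09]]
    - [0.6,[5,-80,5],[0,0,-0.18]]
    - [0.6,[8,-120,5],[0,0,-0.27]]
    - [0.6,[11,-160,5],[0,0,-0.36]]
    - [0.6,[13,-200,5],[0,0,-0.45]]

```text
clock: 7.27
tool_pos: [0.5672, 0.0132, 0.1679]
orientation: [-179.9, 0.0, -91.2]
force: [0.6, -0.8, 0.3]
opening: 0.0351
gripper_force: 0.0
```

```bash
python3 - <<'E'
from meas import *
t=avg("top",3); s=avg("side",2)
g=lambda im:np.uint8(255*(im/255.)**0.6)[:,:,::-1]
a=cv2.resize(g(t[155:245,170:285]),None,fx=4,fy=4,interpolation=cv2.INTER_CUBIC)
b=cv2.resize(g(s[125:190,245:340]),None,fx=3.5,fy=3.5,interpolation=cv2.INTER_CUBIC)
c=np.zeros((360,800,3),np.uint8); c[:,:460]=a; c[:b.shape[0],465:465+b.shape[1]]=b
cv2.imwrite("pics/cellin.png",c); np.save("t2.npy",t)
# where things should be (crop px)
C=np.array([.5429,.2390]); a=np.radians(24.83); R=np.array([[np.cos(a),-np.sin(a)],[np.sin(a),np.cos(a)]])
for x,y,z in((0,-27,46),(0,-2,46),(0,-52,46),(0,27,46)):
    X=np.r_[C+R@[x/1e3,y/1e3],z/1e3]; print((x,y,z),((proj("top",X)-[170,155])*4).round(0),((proj("side",X)-[245,125])*3.5+[465,0]).round(0))
E
```

```text
(0, -27, 46) [[275. 165.]] [[650. 116.]]
(0, -2, 46) [[237. 181.]] [[632. 104.]]
(0, -52, 46) [[312. 148.]] [[669. 128.]]
(0, 27, 46) [[194. 200.]] [[611.  91.]]
```

View pics/cellin.png

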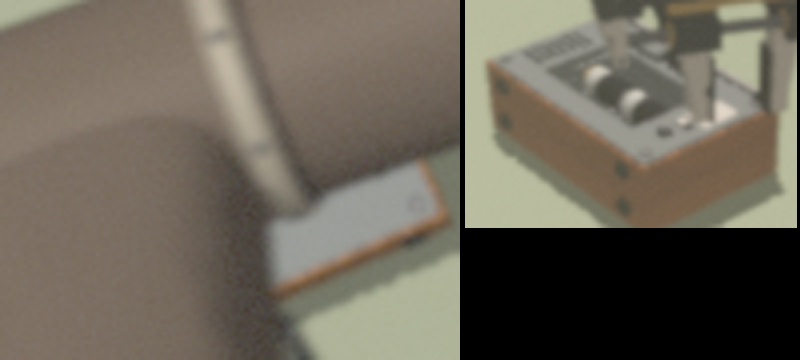

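The side crop shows both cells in line, with white nub ends at (600,80) and (635,102) as predicted. Now for the cover.

Emit:
step_arm:
  rows:
    - [0.43,[2.5,-39,0],[0,0,-0.1]]
    - [0.43,[5,-78,0],[0,0,-0.2]]
    - [0.43,[7.5,-117,0],[0,0,-0.3]]
    - [0.43,[10,-156,0],[0,0,-0.4]]
    - [0.43,[12.5,-195,0],[0,0,-0.5]]

```text
clock: 7.93
tool_pos: [0.5804, -0.1802, 0.1674]
orientation: [-180.0, 0.0, -119.8]
force: [0.4, 0.2, 0.3]
opening: 0.0498
gripper_force: 0.0
```

Emit:
step_arm:
  rows:
    - [0.43,[2.5,-36,0],[0,0,-0.08]]
    - [0.43,[4.6,-72.6,0],[0,0,-0.15]]
    - [0.43,[4.6,-72.6,-30],[0,0,-0.15]]
    - [0.43,[4.6,-72.6,-65],[0,0,-0.15]]
    - [0.43,[4.6,-72.6,-100],[0,0,-0.15]]

```text
clock: 8.35
tool_pos: [0.5856, -0.2524, 0.0667]
orientation: [-179.9, 0.1, -128.2]
force: [0.8, 0.4, -1.0]
opening: 0.0496
gripper_force: 0.0
```

Emit:
step_arm:
  rows:
    - [0.43,[0,0,-20],[0,0,0]]
    - [0.43,[0,0,-38],[0,0,0]]
    - [0.43,[0,0,-50],[0,0,0]]
    - [0.43,[0,0,-57.5],[0,0,0]]
    - [0.43,[0,0,-57.5],[0,0,0]]

```text
clock: 8.77
tool_pos: [0.5847, -0.2519, 0.0087]
orientation: [179.9, -0.0, -128.2]
force: [0.6, 0.4, 1.1]
opening: 0.0501
gripper_force: 0.0
```

Emit:
step_arm:
  rows:
    - [1.0,[0,0,0],[0,0,0]]
    - [1.0,[0,0,0],[0,0,0]]
    - [1.0,[0,0,0],[0,0,0]]
    - [1.0,[0,0,0],[0,0,0]]
    - [1.0,[0,0,0],[0,0,0]]

```text
clock: 9.18
tool_pos: [0.5848, -0.2529, 0.0103]
orientation: [-179.9, 0.0, -128.3]
force: [-0.1, 0.2, 0.2]
opening: 0.0222
gripper_force: 0.0
```

Emit:
step_arm:
  rows:
    - [1.0,[0,0,0],[0,0,0]]
    - [1.0,[0,0,25],[0,0,0]]
    - [1.0,[0,0,55],[0,0,0]]
    - [1.0,[0,0,90],[0,0,0]]
    - [1.0,[0,0,130],[0,0,0]]

```text
clock: 9.6
tool_pos: [0.5831, -0.2526, 0.1396]
orientation: [179.8, -0.1, -128.3]
force: [1.1, 0.2, -1.1]
opening: 0.0113
gripper_force: 30.0
```

The fingers were still closing when the lift began, so I'm checking how the cover is held.

```bash
python3 - <<'E'
from meas import *
o=ctrl.get_obs(); print(o["tool_pos"],o["orientation"],o["force"],o["opening"])
t=avg("top",2); s=avg("side",2); np.save("s3.npy",s); np.save("t3.npy",t)
g=lambda im:np.uint8(255*(im/255.)**0.6)[:,:,::-1]
a=cv2.resize(g(t[130:250,360:480]),None,fx=3,fy=3,interpolation=cv2.INTER_CUBIC)
b=cv2.resize(g(s[180:310,310:420]),None,fx=4,fy=4,interpolation=cv2.INTER_CUBIC)
c=np.zeros((520,800,3),np.uint8); c[:360,:360]=a; c[:,360:]=b
cv2.imwrite("pics/held.png",c)
T=o["tool_pos"]
print("tip px",(proj("side",T)-[310,180])*4+[360,0])
# expected cover corners if tip is at cover z=10
a=np.radians(-38.3);R=np.array([[np.cos(a),-np.sin(a)],[np.sin(a),np.cos(a)]])
for tipz in(10,20):
  for x,y in((-44,-59),(-44,59),(44,-59),(44,59)):
    X=np.r_[T[:2]+R@[(x-16)/1e3,y/1e3],T[2]+(7-tipz)/1e3]; print(tipz,x,y,((proj("side",X)-[310,180])*4+[360,0]).round(0),((proj("top",X)-[360,130])*3).round(0))
E
```

```text
[ 0.58309643 -0.25259101  0.13955786] [ 1.79831689e+02 -7.62246252e-02 -1.28300134e+02] [ 1.12026128  0.23066404 -1.09765478] 0.011288556306875997
tip px [[609.80446274 243.41674687]]
10 -44 -59 [[446. 298.]] [[246. 263.]]
10 -44 59 [[525. 140.]] [[122. 165.]]
10 44 -59 [[636. 355.]] [[317. 173.]]
10 44 59 [[696. 185.]] [[193.  77.]]
20 -44 -59 [[445. 313.]] [[243. 264.]]
20 -44 59 [[524. 155.]] [[120. 167.]]
20 44 -59 [[634. 370.]] [[313. 175.]]
20 44 59 [[693. 200.]] [[190.  80.]]
```

View pics/held.png

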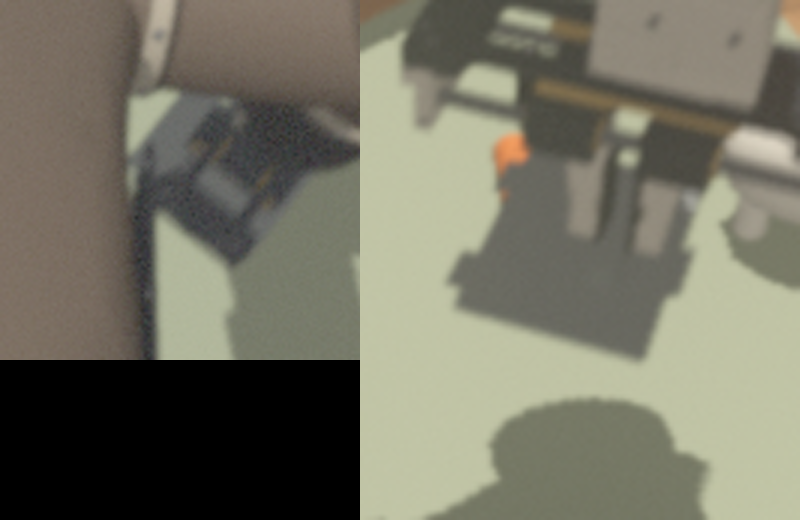

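The cover is held roughly level with the tips near the plate. To know the grip height exactly, I'm setting it back down at the same spot and regripping with the full closing time.

Emit:
step_arm:
  rows:
    - [1.0,[0,0,-35],[0,0,0]]
    - [1.0,[0,0,-70],[0,0,0]]
    - [1.0,[0,0,-100],[0,0,0]]
    - [1.0,[0,0,-118],[0,0,0]]
    - [1.0,[0,0,-118],[0,0,0]]

```text
clock: 10.22
tool_pos: [0.5812, -0.2523, 0.0164]
orientation: [179.6, -0.2, -128.3]
force: [-0.4, -0.6, -1.2]
opening: 0.0117
gripper_force: 30.0
```

Emit:
step_arm:
  rows:
    - [1.0,[0,0,-3],[0,0,0]]
    - [1.0,[0,0,-6],[0,0,0]]
    - [1.0,[0,0,-9],[0,0,0]]
    - [1.0,[0,0,-11],[0,0,0]]
    - [1.0,[0,0,-11],[0,0,0]]

```text
clock: 10.63
tool_pos: [0.5848, -0.2529, 0.0143]
orientation: [-179.9, 0.0, -128.2]
force: [-7.9, 5.0, 22.0]
opening: 0.0116
gripper_force: 30.0
```

Emit:
step_arm:
  rows:
    - [0.75,[0,0,0],[0,0,0]]
    - [0.75,[0,0,0],[0,0,0]]
    - [0.75,[0,0,0],[0,0,0]]
    - [0.75,[0,0,-1.5],[0,0,0]]
    - [0.75,[0,0,-1.5],[0,0,0]]

```text
clock: 11.05
tool_pos: [0.5843, -0.2528, 0.0088]
orientation: [180.0, -0.0, -128.3]
force: [-0.2, 0.2, -0.3]
opening: 0.022
gripper_force: 0.0
```

Emit:
step_arm:
  rows:
    - [1.0,[0,0,0],[0,0,0]]
    - [1.0,[0,0,0],[0,0,0]]
    - [1.0,[0,0,0],[0,0,0]]
    - [1.0,[0,0,0],[0,0,0]]
    - [1.0,[0,0,0],[0,0,0]]

```text
clock: 11.47
tool_pos: [0.5843, -0.2528, 0.0089]
orientation: [180.0, -0.0, -128.3]
force: [-0.1, -0.2, -0.4]
opening: 0.0117
gripper_force: 30.0
```

Emit:
step_arm:
  rows:
    - [1.0,[0,0,15],[0,0,0]]
    - [1.0,[0,0,50],[0,0,0]]
    - [1.0,[0,0,90],[0,0,0]]
    - [1.0,[0,0,130],[0,0,0]]
    - [1.0,[0,0,160],[0,0,0]]

```text
clock: 11.88
tool_pos: [0.585, -0.2531, 0.1726]
orientation: [-179.9, 0.0, -128.3]
force: [1.4, -0.2, 0.3]
opening: 0.0115
gripper_force: 30.0
```

Emit:
step_arm:
  rows:
    - [1.0,[-1.6,38.6,0],[0,0,0.085]]
    - [1.0,[-3.2,77.2,0],[0,0,0.17]]
    - [1.0,[-4.8,115.8,0],[0,0,0.255]]
    - [1.0,[-6.4,154.4,0],[0,0,0.34]]
    - [1.0,[-8,193,0],[0,0,0.425]]

```text
clock: 12.3
tool_pos: [0.5759, -0.0582, 0.1692]
orientation: [-180.0, 0.0, -103.7]
force: [0.3, 0.5, 0.1]
opening: 0.0119
gripper_force: 30.0
```

Emit:
step_arm:
  rows:
    - [1.0,[-1.6,38.6,0],[0,0,0.085]]
    - [1.0,[-3.2,77.2,0],[0,0,0.17]]
    - [1.0,[-4.8,115.8,0],[0,0,0.255]]
    - [1.0,[-6.4,154.4,0],[0,0,0.34]]
    - [1.0,[-8,193,0],[0,0,0.425]]

```text
clock: 12.72
tool_pos: [0.5679, 0.135, 0.1692]
orientation: [-180.0, 0.0, -79.3]
force: [1.0, -1.3, -0.9]
opening: 0.0119
gripper_force: 30.0
```

Emit:
step_arm:
  rows:
    - [1.0,[-1.6,38.6,0],[0,0,0.085]]
    - [1.0,[-3.2,77.2,0],[0,0,0.17]]
    - [1.0,[-4.9,115.6,0],[0,0,0.2515]]
    - [1.0,[-4.9,115.6,0],[0,0,0.2515]]
    - [1.0,[-4.9,115.6,0],[0,0,0.2515]]

```text
clock: 13.13
tool_pos: [0.563, 0.2509, 0.1686]
orientation: [180.0, -0.0, -65.0]
force: [0.7, -1.0, -1.3]
opening: 0.0116
gripper_force: 30.0
```

Emit:
step_arm:
  rows:
    - [1.0,[0,0,0],[0.04,-0.087,0]]
    - [1.0,[0,0,0],[0.08,-0.174,0]]
    - [1.0,[0,0,0],[0.1026,-0.2217,0]]
    - [1.0,[0,0,0],[0.1026,-0.2217,0]]
    - [1.0,[0,0,0],[0.1026,-0.2217,0]]

```text
clock: 13.55
tool_pos: [0.5629, 0.2474, 0.1695]
orientation: [-166.1, -0.0, -65.2]
force: [0.5, 1.2, -0.8]
opening: 0.0118
gripper_force: 30.0
```

Emit:
step_arm:
  rows:
    - [1.0,[0,0,-20],[0,0,0]]
    - [1.0,[0,0,-38],[0,0,0]]
    - [1.0,[0,0,-54],[0,0,0]]
    - [1.0,[0,0,-65],[0,0,0]]
    - [1.0,[0,0,-65],[0,0,0]]

```text
clock: 13.97
tool_pos: [0.5634, 0.2476, 0.1015]
orientation: [-166.3, -0.1, -65.3]
force: [-0.2, 0.3, -0.4]
opening: 0.0116
gripper_force: 30.0
```

```bash
python3 - <<'E'
from meas import *
s=avg("side",3); o=ctrl.get_obs(); print(o["tool_pos"],o["force"])
g=lambda im:np.uint8(255*(im/255.)**0.6)[:,:,::-1]
cv2.imwrite("pics/tilt.png",cv2.resize(g(s[110:195,235:350]),None,fx=6.5,fy=6.5,interpolation=cv2.INTER_CUBIC))
C=np.array([.5429,.2390]); a=np.radians(24.83); R=np.array([[np.cos(a),-np.sin(a)],[np.sin(a),np.cos(a)]])
th=np.radians(14)
def px(x,y,z): return ((proj("side",np.r_[C+R@[x/1e3,y/1e3],z/1e3])-[235,110])*6.5).round(0)[0]
for q in((73,-111,68),(-73,-111,68),(-73,111,68),(-45.5,-62,68),(45.5,-62,68)): print("radio",q,px(*q))
Xt,Zt=-42,80.5
for x,y,z in((-44,-59,7),(44,-59,7),(-44,-59,0),(44,-59,0),(-53,-46,3),(-44,59,7)):
    dx,dz=x+53,z-1.5; q=(Xt+dx*np.cos(th)-dz*np.sin(th),y,Zt+dx*np.sin(th)+dz*np.cos(th)); print("cover",(x,y,z),px(*q))
E
```

```text
[0.56460081 0.24904322 0.10469332] [ 0.72882372  0.17193416 -0.32623571]
radio (73, -111, 68) [653. 290.]
radio (-73, -111, 68) [398. 409.]
radio (-73, 111, 68) [103. 207.]
radio (-45.5, -62, 68) [377. 338.]
radio (45.5, -62, 68) [534. 268.]
cover (-44, -59, 7) [391. 287.]
cover (44, -59, 7) [540. 181.]
cover (-44, -59, 0) [394. 299.]
cover (44, -59, 0) [542. 193.]
cover (-53, -46, 3) [358. 293.]
cover (-44, 59, 7) [231. 185.]
```

View pics/tilt.png

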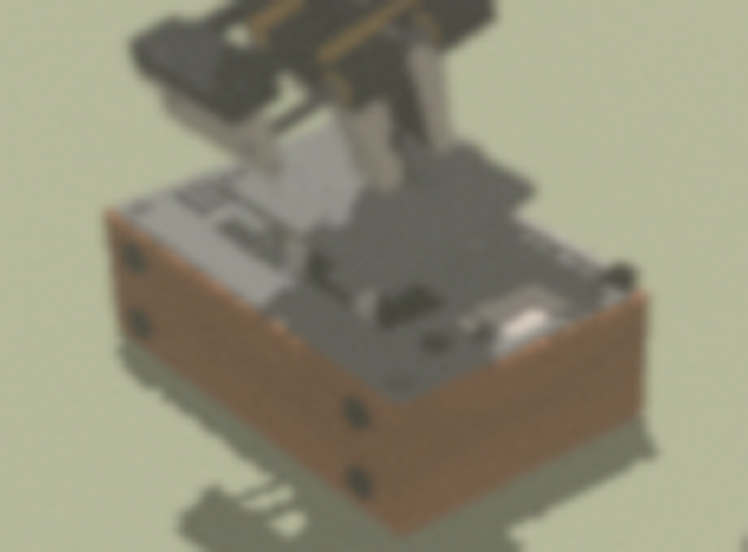

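The tilt is the right way. The radio's corners at (648,290), (400,403) and (107,210) and the cover's +x corner at (533,185) match prediction to about 1 px. I'm lowering and then sliding the tongues in.

Emit:
step_arm:
  rows:
    - [1.0,[0,0,-6],[0,0,0]]
    - [1.0,[0,0,-12],[0,0,0]]
    - [1.0,[0,0,-17],[0,0,0]]
    - [1.0,[0,0,-20.5],[0,0,0]]
    - [1.0,[0,0,-20.5],[0,0,0]]

```text
clock: 14.53
tool_pos: [0.563, 0.2484, 0.0825]
orientation: [-166.1, -0.0, -65.2]
force: [-0.3, -0.7, -0.8]
opening: 0.0118
gripper_force: 30.0
```

Emit:
step_arm:
  rows:
    - [1.0,[0,0,0],[0,0,0]]
    - [1.0,[0,0,0],[0,0,0]]
    - [1.0,[0,0,0],[0,0,0]]
    - [1.0,[-0.9,-0.4,0],[0,0,0]]
    - [1.0,[-1.8,-0.8,0],[0,0,0]]

```text
clock: 14.95
tool_pos: [0.5618, 0.248, 0.0838]
orientation: [-166.0, 0.0, -65.2]
force: [0.5, -0.1, 0.1]
opening: 0.0118
gripper_force: 30.0
```

Emit:
step_arm:
  rows:
    - [1.0,[-1.3,-0.6,0],[0,0,0]]
    - [1.0,[-2.6,-1.2,0],[0,0,0]]
    - [1.0,[-3.7,-1.7,0],[0,0,0]]
    - [1.0,[-3.7,-1.7,0],[0,0,0]]
    - [1.0,[-3.7,-1.7,0],[0,0,0]]

```text
clock: 15.37
tool_pos: [0.5579, 0.2463, 0.0836]
orientation: [-166.0, 0.0, -65.2]
force: [1.0, -0.2, -0.7]
opening: 0.0112
gripper_force: 30.0
```

Emit:
step_arm:
  rows:
    - [1.0,[-1.2,-0.5,0],[0,0,0]]
    - [1.0,[-2.4,-1.1,0],[0,0,0]]
    - [1.0,[-3.6,-1.7,0],[0,0,0]]
    - [1.0,[-3.6,-1.7,0],[0,0,0]]
    - [1.0,[-3.6,-1.7,0],[0,0,0]]

```text
clock: 15.78
tool_pos: [0.5547, 0.2448, 0.0838]
orientation: [-166.0, 0.0, -65.2]
force: [0.9, 0.9, -0.8]
opening: 0.0112
gripper_force: 30.0
```

Emit:
step_arm:
  rows:
    - [1.0,[-0.6,-0.3,0],[0,0,0]]
    - [1.0,[-1.2,-0.6,0],[0,0,0]]
    - [1.0,[-1.8,-0.8,0],[0,0,0]]
    - [1.0,[-1.8,-0.8,0],[0,0,0]]
    - [1.0,[-1.8,-0.8,0],[0,0,0]]

```text
clock: 16.2
tool_pos: [0.5542, 0.245, 0.0846]
orientation: [-165.8, 0.0, -65.1]
force: [7.3, 0.5, -1.6]
opening: 0.0116
gripper_force: 30.1
```

The contact came within 0.5 mm of the prediction, so the tongues are about 7 mm under the ledge. Now I'm swinging the cover down.

Emit:
step_arm:
  rows:
    - [1.0,[1.4,0.6,0],[0,0,0]]
    - [1.0,[2.6,1.2,-4.1],[-0.0293,0.0634,0]]
    - [1.0,[3.4,1.6,-7.15],[-0.0513,0.1109,0]]
    - [1.0,[4.0,1.8,-10],[-0.0733,0.1584,0]]
    - [1.0,[4.0,1.8,-10],[-0.0733,0.1584,0]]

```text
clock: 16.62
tool_pos: [0.5574, 0.2462, 0.073]
orientation: [-176.2, -0.0, -65.2]
force: [-2.6, 1.2, 3.4]
opening: 0.0114
gripper_force: 30.0
```

Emit:
step_arm:
  rows:
    - [1.0,[0,0,0],[0,0,0]]
    - [1.0,[0,0,0],[0,0,0]]
    - [1.0,[0,0,0],[0,0,0]]
    - [1.0,[0,0,0],[0,0,0]]
    - [1.0,[0,0,0],[0,0,0]]

```text
clock: 17.03
tool_pos: [0.5564, 0.2455, 0.0737]
orientation: [-176.0, 0.0, -65.2]
force: [1.8, 1.2, -2.9]
opening: 0.0116
gripper_force: 30.0
```

Emit:
step_arm:
  rows:
    - [1.0,[0.2,0.1,-1.1],[-0.0073,0.0159,0]]
    - [1.0,[0.3,0.1,-2.1],[-0.0147,0.0317,0]]
    - [1.0,[0.4,0.2,-3.1],[-0.022,0.0476,0]]
    - [1.0,[0.5,0.2,-4.3],[-0.0293,0.0634,0]]
    - [1.0,[0.5,0.2,-4.3],[-0.0293,0.0634,0]]

```text
clock: 17.45
tool_pos: [0.5573, 0.2458, 0.0697]
orientation: [179.8, -0.0, -65.2]
force: [-3.6, -0.3, 10.9]
opening: 0.0117
gripper_force: 30.0
```

Emit:
step_arm:
  rows:
    - [1.0,[0,0,-0.5],[0,0,0]]
    - [1.0,[0,0,-1],[0,0,0]]
    - [1.0,[0,0,-1],[0,0,0]]
    - [1.0,[0,0,-1],[0,0,0]]
    - [1.0,[0,0,-1],[0,0,0]]

```text
clock: 17.87
tool_pos: [0.5573, 0.2458, 0.0697]
orientation: [180.0, -0.0, -65.1]
force: [-4.8, -1.9, 14.3]
opening: 0.0117
gripper_force: 30.0
```

Emit:
step_arm:
  rows:
    - [1.0,[0,0,-0.7],[-0.004,0.009,0]]
    - [1.0,[0,0,-1.4],[-0.007,0.016,0]]
    - [1.0,[0,0,-2],[-0.011,0.024,0]]
    - [1.0,[0,0,-2],[-0.011,0.024,0]]
    - [1.0,[0,0,-2],[-0.011,0.024,0]]

```text
clock: 18.28
tool_pos: [0.5572, 0.2457, 0.0695]
orientation: [178.5, -0.0, -65.1]
force: [-11.9, -2.2, 28.5]
opening: 0.0121
gripper_force: 30.2
```

Emit:
step_arm:
  rows:
    - [1.0,[0,0,2.6],[0.011,-0.024,0]]
    - [1.0,[0,0,2.6],[0.011,-0.024,0]]
    - [1.0,[0,0,2.6],[0.011,-0.024,0]]
    - [1.0,[0,0,2.6],[0.011,-0.024,0]]
    - [1.0,[0,0,2.6],[0.011,-0.024,0]]

```text
clock: 18.7
tool_pos: [0.5572, 0.2458, 0.0695]
orientation: [179.9, -0.0, -65.1]
force: [-3.8, -0.3, 10.7]
opening: 0.0115
gripper_force: 30.0
```

Emit:
step_arm:
  rows:
    - [1.0,[-0.3,-0.1,0.5],[0,0,0]]
    - [1.0,[-0.6,-0.2,1.0],[0,0,0]]
    - [1.0,[-0.6,-0.2,1.5],[0,0,0]]
    - [1.0,[-0.6,-0.2,2.0],[0,0,0]]
    - [1.0,[-0.6,-0.2,2.0],[0,0,0]]

```text
clock: 19.12
tool_pos: [0.5567, 0.2457, 0.07]
orientation: [180.0, 0.0, -65.2]
force: [4.1, 1.5, -6.0]
opening: 0.012
gripper_force: 29.9
```

The cover resists being lifted, so it is latched. I'm releasing, retreating and then looking.

Emit:
step_arm:
  rows:
    - [1.0,[0.3,0.1,-1.4],[0,0,0]]
    - [1.0,[0.3,0.1,-1.4],[0,0,0]]
    - [0.6,[0.3,0.1,-1.4],[0,0,0]]
    - [0.6,[0.3,0.1,-1.4],[0,0,0]]
    - [0.6,[0.3,0.1,-1.4],[0,0,0]]

```text
clock: 19.53
tool_pos: [0.5565, 0.2454, 0.0692]
orientation: [179.9, -0.0, -65.2]
force: [-0.4, -0.1, -0.6]
opening: 0.0261
gripper_force: 0.0
```

Emit:
step_arm:
  rows:
    - [0.6,[0,0,0],[0,0,0]]
    - [0.6,[0,0,5],[0,0,0]]
    - [0.6,[0,0,30],[0,0,0]]
    - [0.6,[0,0,65],[0,0,0]]
    - [0.6,[0,0,100],[0,0,0]]

```text
clock: 19.95
tool_pos: [0.5562, 0.2451, 0.1701]
orientation: [179.9, -0.0, -65.2]
force: [0.9, 1.6, 0.0]
opening: 0.0347
gripper_force: 0.0
```

Emit:
step_arm:
  rows:
    - [0.6,[-20,30,10],[0,0,0]]
    - [0.6,[-40,60,20],[0,0,0]]
    - [0.6,[-60,92,30],[0,0,0]]
    - [0.6,[-80,125,30],[0,0,0]]
    - [0.6,[-100,160,30],[0,0,0]]

```text
clock: 20.37
tool_pos: [0.456, 0.4069, 0.2012]
orientation: [-179.9, 0.1, -65.2]
force: [-0.3, 1.0, 0.2]
opening: 0.0351
gripper_force: 0.0
```

Emit:
step_arm:
  rows:
    - [0.6,[-20,32,0],[0,0,0]]
    - [0.6,[-40,64,0],[0,0,0]]
    - [0.6,[-60,96,0],[0,0,0]]
    - [0.6,[-80,128,0],[0,0,0]]
    - [0.6,[-90,150,0],[0,0,0]]

```text
clock: 20.78
tool_pos: [0.3645, 0.5581, 0.1999]
orientation: [-180.0, 0.0, -65.1]
force: [1.8, 0.5, -0.0]
opening: 0.035
gripper_force: 0.0
```

```bash
python3 - <<'E'
from meas import *
t=avg("top",4); s=avg("side",4); print(ctrl.get_obs()["tool_pos"],ctrl.get_obs()["force"])
g=lambda im:np.uint8(255*(im/255.)**0.6)[:,:,::-1]
a=cv2.resize(g(t[150:250,170:290]),None,fx=3.6,fy=3.6,interpolation=cv2.INTER_CUBIC)
b=cv2.resize(g(s[125:190,247:337]),None,fx=4,fy=4,interpolation=cv2.INTER_CUBIC)
c=np.zeros((360,800,3),np.uint8); c[:,:432]=a; c[:260,435:795]=b
cv2.imwrite("pics/done.png",c)
C=np.array([.5429,.2390]); a=np.radians(24.83); R=np.array([[np.cos(a),-np.sin(a)],[np.sin(a),np.cos(a)]])
for q in((10,-30,82),(22,-30,82),(22,30,82),(10,30,82),(45.5,-62,68),(45.5,62,68),(48,0,73)):
    X=np.r_[C+R@[q[0]/1e3,q[1]/1e3],q[2]/1e3]; print(q,((proj("top",X)-[170,150])*3.6).round(0)[0],((proj("side",X)-[247,125])*4+[435,0]).round(0)[0])
E
```

```text
[0.36746944 0.55481846 0.19980764] [-0.18002608 -0.31369893  0.03923888]
(10, -30, 82) [236. 144.] [651.  87.]
(22, -30, 82) [229. 127.] [663.  82.]
(22, 30, 82) [146. 164.] [613.  52.]
(10, 30, 82) [153. 180.] [600.  57.]
(45.5, -62, 68) [263.  80.] [716. 105.]
(45.5, 62, 68) [ 93. 154.] [612.  43.]
(48, 0, 73) [175. 112.] [665.  66.]
```

View pics/done.png

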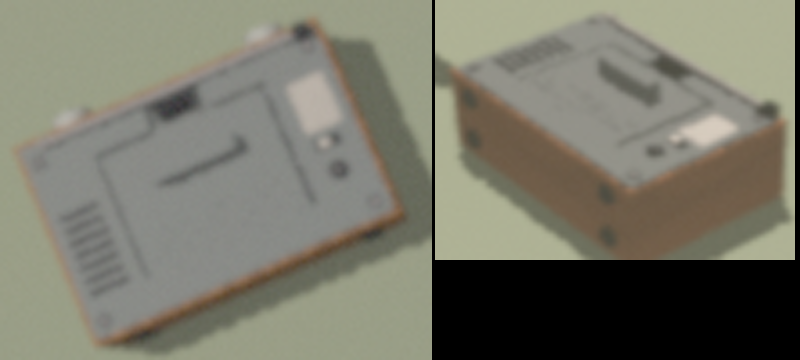

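The cover is flush with even gaps all round (outline (100,155) to (315,200)). The catch is at image (218.6,178.6), against (218.8,178.8) at the start, so it is shut.

```bash
python3 -c "
from plant import ctrl
print(ctrl.close_job())"
```

```text
the job is handed in; nothing more can be done
None
```

The loose cell is in the bay with its nub the same way as the fitted one, the cover is hooked in and flush with the catch shut over it, and the job was handed in after about 21 s of the 72 s; no verdict came back.

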